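# Swap the seal blank in the ratchet clamp of a soldering station

## Task

The square seal blank in the ratchet clamp is finished: press the clamp's free ring handle straight down, across the plane of the scissors, so that the ratchet lets go and the jaws spread with the seal left standing on the brick, then stand that seal fully home in the square nest of the tray. Then stand the oblong seal blank from the bench upright on the brick between the jaws, its long sides along the pads, and push the free handle shut until the ratchet catches and the clamp holds it by itself. Do not tip over or drop a seal, and leave the round seal and everything else on the bench where it is.

Things in the scene. Friction and masses are not known exactly. Their poses are not given: they have to be found in the camera images.
- station: soldering station, fixed; origin on the bench under the clamp's pivot; lengths below in mm in this frame. Base plate 96 (x) by 210 (y), 8 thick, centred at y -10. White fire brick 84 x 84, centred at y -70, top at z 45. Steel ratchet clamp (haemostat form, bowed jaws) lying flat, bars 8 thick (z 50 to 58), jaws to -y, rings to +y
- ratchet (a point): ratchet at (0, 105, 54) of the station, between the shanks: the fixed arm (from x -6 to the fixed shank, top at z 59) lies over the free arm; three teeth 2.1 mm high, 2.9 mm apart. Pressing the free handle down parts the teeth. Nearer the pivot a dark block 20 x 22, z 46 to 62, centred at (17.5, 64), holds the fixed shank; its brass wing screw reaches x 40
- jaw (a joint): turn of the free half of the clamp about the pivot at (0, 0, 54) of the station (rad): 0 when the pads hold a 22 mm wide seal, growing as it opens, stop at 0.20 (pads then 36 mm apart). Free are the shank and ring on the station's -x side and the jaw on its +x side; the other half is fixed. A leaf spring urges it open, 0.7 N at the ring
- handle (a joint): bend of the free handle downwards, across the plane of the scissors (rad): 0 at rest, stop at 0.055 (13 N at the ring). 0.02 (3 mm and 5 to 6 N at the ring) frees the teeth and the handle springs outwards. A finger on the ring may hold it by friction: then carry the finger 25 to 35 mm outwards, still pressing, before lifting, or a tooth catches again
- ring_moving (a point): centre of the free handle's flat finger ring, outside diameter 36 mm, hole 20 mm, z 54 at rest, nothing below it. At (-24, 140) of the station when locked on a seal on the middle tooth, at about (-58, 130) when open. The free shank bends sideways as well, so the ring moves on after the pads have met the seal
- ring_fixed (a point): centre of the fixed finger ring, same size, at (24, 140, 54) of the station. To lock on a 22 mm seal push the free ring towards it from its outer (-x) side: the pads meet the seal 7 mm before the middle tooth; pushes of about 7, 10 and 13 N bring the ring over the first, second and third tooth, 3.8 mm apart at the ring. Any tooth holds; let go, the ring falls back up to 4 mm on to a tooth. Stop 2 mm past the third
- clamp_seat (a point): point on top of the brick midway between the closed pads, at (0, -70, 45) of the station; x and y as the station's. The square seal is clamped here at the start. A seal may be set down up to 4 mm from it in x: the free pad pushes it against the fixed one
- pad_fixed (a point): grooved pad of the fixed jaw, 6 x 20 x 10 mm, origin at its centre, (-14, -70, 54) of the station, inner face 11 mm from the seat, underside 4 mm above the brick. The jaws' bars bow outwards from the pads to the pivot, no higher than z 59, and leave 40 mm between them from y -54 to -32
- pad_moving (a point): the same pad on the free jaw, origin at its centre; inner face towards its own -x
- seal_square_mid (a point): cast brass seal blank with a square foot, 22 x 22 x 34 mm high, 90 to 180 g, origin at its centre, z up its axis, x and y square to its sides. At the start it is clamped on the brick, its top at z 79, 20 mm clear above the pads
- seal_oblong_mid (a point): cast brass seal blank with an oblong foot, 22 (its x) by 32 (its y) by 34 mm high, 130 to 270 g, origin at its centre, z up. Stands on the bench between station and tray. In the clamp its y lies along the station's y, either way round, so that the pads hold it across its 22 mm
- seal_round_mid (a point): cast brass seal blank, round, 22 mm diameter, 34 mm high, origin at its centre; already in the round nest, stays there
- tray: shallow wooden tray, 76 (x) by 192 (y) mm, walls 16 mm high, fixed; origin under its centre. It holds the three nest blocks in a row along its y, 60 mm apart, in any order: square (empty), oblong (empty, 25 by 35 mm) and round (25 mm, holds the round seal), all 10 mm deep, tops 24 mm above the bench
- nest_square_floor (a point): centre of the floor of the square nest: plywood block 58 x 58 mm, its top 24 mm above the bench; nest 25 x 25 mm, 10 mm deep, floor 14 mm above the bench, sides along this point's x and y
- flux_bottle: amber glass bottle, 38 mm diameter, 115 mm high, standing between station and tray; origin at its underside
- paste_jar: white jar with metal lid, 52 mm diameter, 50 mm high, standing between station and tray; origin at its underside
- pliers: pliers lying in front of the tray, 125 mm long, 12 mm high, along its x; origin at the joint
- hammer: small hammer lying behind the tray, 220 mm long, along its x; origin at its underside
- brush: brush lying beside the tray, 170 mm long, along its x; origin at its underside
- mandrel: steel ring mandrel lying behind the station, 260 mm long, along its y, 24 mm thick; origin at its underside
- mug: white mug, 76 mm diameter without the handle, 92 mm high, behind the station; origin at its underside

How it is judged:
By the outcome, as a careful person would: the job done as asked, in the order asked, and still so for the second after the job is handed in, with the robot touching nothing.
It also fails if it takes over 69 s, if anything falls off the work surface, if the arm or the gripper's body presses on something with over 40 N, if the wrist force passes 120 N, or if a joint passes its speed limit or range.

## Robot

A 6-joint arm with a two-finger parallel gripper is mounted at the origin on the work surface. World frame = base frame: x ahead of the robot, y to its left, z up, the work surface at z = 0. Lengths are in m, angles in rad, forces in N, time in s.
With the tool pointing down it reaches from about 0.35 to 0.775 m from the base axis. Payload 5.5 kg.
Tool frame: the origin (TCP) lies midway between the tips of the shut fingers; the grasp point (between the pads) lies 19 mm behind it; z points along the fingers, y is the line along which they close (so a half turn about z gives the same grasp; the last joint's range is limited). The gripper opens to 85 mm and grips with 20 to 120 N. Pads are 22 mm wide; open, the fingers measure 114 mm over their backs; the gripper's body (76 mm by 85 mm) begins 54 mm behind the grasp point. The pads swing forward as they close: fully open they stand 13 mm farther back than shut.
Start: joints at [-0.14, 0.313, 0.046, 1.304, 0, 1.431], TCP at [0.575, -0, 0.231] pointing down, gripper open.
Joint ranges: [-2.76, 2.76], [-0.86, 1.69], [-1.03, 1.26], [-2.2, 2.34], [-1.47, 1.5], [-3.14, 3.14]. Speed limits (rad/s): [2.57, 2.57, 3.14, 3.14, 3.14, 3.14].

## Interface

Orientations are given as a unit quaternion [w, x, y, z].
In Python, from cell import bot, vision, hand_in, outline_of, pinpoint gives the robot as it stands. The module is installed in compiled form; this text tells all that it offers.
- The arm moves only by the tool send_rows, never from a script. Its argument "deltas" is text: rows parted by semicolons, each of 7 numbers parted by spaces: the closure, from 0 (fully open) to 1 (shut), then the shift along the tool's x, y, z as a fraction of full scale, then the turn, a rotation vector about the tool's x, y, z as a fraction of full scale. In form: grip x y z wx wy wz; .... A call has 1 to 5 rows; each row is the pose to reach, as a shift and turn from the pose commanded when the call began, along the tool's axes at that moment; what a row does not reach only later rows make up. Full scale, the value 1, is 0.25 m for a shift and 60 degrees for a turn. A row lasts 1/8 s, in which the tool goes at most 62.5 mm and 10.7 degrees, less where a joint would pass 70% of its speed; a pose out of reach is approached as far as the arm can. A call with a number of a shift or a turn outside -1 to 1 is refused whole. A call with a gripper value outside its range is refused whole. The fingers move at their own pace and stop on an object; the grip force is fixed at half the most. Time passes only in rows, so rows that repeat a pose let the fingers close. It gives the time, the measured TCP pose, the force, the opening and the grip force at its end, in the units of the state.
- bot.observe(): the state, without advancing time (a new reading comes with each control period).
- vision.snapshot(name): name is "scene" or "side" or "wrist"; returns a dict with "pixels" (480x640x3 uint8, red, green, blue), "fov_y" (degrees; the focal length in pixels is half the picture's height over the tangent of half this angle, whatever the lens; pixels are square), "cx", "cy" (the principal point, pixels), "origin" and "rotation" of the camera in the world. Camera axes: x right, y down, z forward; pixel columns grow to the right and rows downward; lengths in m; the calibration is good to about 2 mm. A picture is of the moment at which its call begins. There is no depth.
- hand_in(): hands the job in; it is judged then, once.
Trained networks look in the newest picture that a camera, given by its name, has taken for a name from the list of things; names that differ only in an ending like _2 or _b are one class to them, and where a whole thing is asked for, a point or a joint stands for the part that bears it (a point fixed in the world has none). Each returns a list of dicts, best first, with "p" (0 to 1); they miss things now and then, are a little off and sometimes report something else, mostly with a low value. They report only what shows in the picture. A call takes as long as a camera call.
- outline_of(thing, camera): "pixels" (480x640 bool, what is visible of it) and "bbox" ([left, top, right, bottom] as shares, 0 to 1, of the picture: columns of its width, rows of its height, round what is visible of it).
- pinpoint(thing, camera): "position" ([column, row] as shares, 0 to 1, of the picture: columns of its width, rows of its height: a listed point, or the origin of a listed thing).
The state is a dict: "clock": time; "joint_positions": joint angles; "dq": joint speeds; "tau": joint torques, N m; "ee_pos": TCP position; "tcp_rot": TCP orientation; "wrist_force": force on the tool from outside, world axes, zero at the start; "torque": the same for the moment, N m; "grip_width": finger opening in m; "finger_force": force on a finger pad.
Only numpy, scipy, OpenCV 4.12 (cv2) and the standard library are available. Lean on these libraries where they do the work, as an engineer would, in place of code of your own. Each camera call takes 0.05 s, during which the arm holds its last target. There are 200 camera calls.

## Working session

There is one attempt and no reset: what is moved stays moved. The work goes in short steps, Python scripts to look and compute and a tool call to move; the robot and the scene stay as the last step left them, time stands still between calls to the robot, and variables do not carry over. Pictures are saved under pics/ and viewed, at most 10 in all, crops included, and the job is handed in when it is done.

Besides the shell and the picture viewer there is one more tool, called after "Call:" as name(argument=value, ...), one argument or row to a line, values as JSON. send_rows: Moves the arm, as the interface text tells. Shift numbers are shares of 0.25 m and turn numbers shares of 60 degrees, none past 1 either way. Its arguments: {"type":"object","properties":{"deltas":{"type":"string"}},"required":["deltas"]}

```bash
mkdir -p pics; cat > h.py <<'E'
import numpy as np, cv2
from cell import bot, vision, hand_in, outline_of, pinpoint
def cam(n):
    s=vision.snapshot(n); return s
def save(s,f,crop=None,scale=1):
    im=cv2.cvtColor(s["pixels"],cv2.COLOR_RGB2BGR)
    if crop: im=im[crop[1]:crop[3],crop[0]:crop[2]]
    if scale!=1: im=cv2.resize(im,None,fx=scale,fy=scale,interpolation=cv2.INTER_CUBIC)
    cv2.imwrite("pics/"+f,im)
def foc(s): return 240/np.tan(np.radians(s["fov_y"])/2)
def ray(s,u,v):
    f=foc(s); d=np.array([(u-s["cx"])/f,(v-s["cy"])/f,1.])
    return np.array(s["origin"]),np.array(s["rotation"])@d
def at_z(s,u,v,z):
    o,d=ray(s,u,v); return o+d*(z-o[2])/d[2]
def proj(s,p):
    c=np.array(s["rotation"]).T@(np.array(p)-s["origin"]); f=foc(s)
    return np.array([s["cx"]+f*c[0]/c[2],s["cy"]+f*c[1]/c[2]])
def tri(obs):
    A=np.zeros((3,3));b=np.zeros(3)
    for s,u,v in obs:
        o,d=ray(s,u,v);d=d/np.linalg.norm(d);P=np.eye(3)-np.outer(d,d);A+=P;b+=P@o
    x=np.linalg.solve(A,b); return x
def pp(n,c):
    r=pinpoint(n,c); return [(round(q["position"][0]*640,1),round(q["position"][1]*480,1),round(q["p"],2)) for q in r[:3]]
E
python3 - <<'E'
from h import *
Z=dict(station=0,ratchet=.054,ring_moving=.054,ring_fixed=.054,clamp_seat=.045,pad_fixed=.054,pad_moving=.054,seal_square_mid=.062,seal_oblong_mid=.017,seal_round_mid=.031,tray=0,nest_square_floor=.014,flux_bottle=0,paste_jar=0,mug=0,mandrel=0)
for c in ["scene","side","wrist"]:
    s=cam(c); save(s,c+"0.png"); print(c,np.round(s["origin"],3),s["fov_y"],np.round(s["rotation"],2).tolist())
    for n,z in Z.items():
        for u,v,p in pp(n,c)[:2]: print(n,u,v,p,np.round(at_z(s,u,v,z),4))
print(bot.observe())
E
```

```text
scene [ 1.261 -0.132  0.885] 51.382420510316976 [-0.26, 0.71, 0.61, -0.23]Traceback (most recent call last):
  File "<stdin>", line 6, in <module>
  File "h.py", line 15, in at_z
    o,d=ray(s,u,v); return o+d*(z-o[2])/d[2]
        ~~~^^^^^^^
  File "h.py", line 13, in ray
    return np.array(s["origin"]),np.array(s["rotation"])@d
                                 ~~~~~~~~~~~~~~~~~~~~~~~^~
ValueError: matmul: Input operand 1 has a mismatch in its core dimension 0, with gufunc signature (n?,k),(k,m?)->(n?,m?) (size 3 is different from 4)
```

```bash
sed -i 's/    s=vision.snapshot(n); return s/    s=dict(vision.snapshot(n)); q=s["rotation"]; s["rotation"]=R.from_quat([q[1],q[2],q[3],q[0]]).as_matrix(); s["origin"]=np.array(s["origin"]); return s/; s/^import numpy as np, cv2/import numpy as np, cv2\nfrom scipy.spatial.transform import Rotation as R/' h.py
python3 - <<'E'
from h import *
Z=dict(station=0,ratchet=.054,ring_moving=.054,ring_fixed=.054,clamp_seat=.045,pad_fixed=.054,pad_moving=.054,seal_square_mid=.062,seal_oblong_mid=.017,seal_round_mid=.031,tray=0,nest_square_floor=.014,flux_bottle=0,paste_jar=0,mug=0,mandrel=0)
for c in ["scene","side","wrist"]:
    s=cam(c); save(s,c+"0.png"); print(c,np.round(s["origin"],3),s["fov_y"])
    for n,z in Z.items():
        for u,v,p in pp(n,c)[:2]: print(n,u,v,p,np.round(at_z(s,u,v,z),4))
print(bot.observe())
E
```

```text
scene [ 1.261 -0.132  0.885] 51.382420510316976
station 405.7 229.5 0.9 [0.5129 0.1616 0.    ]
station 338.2 285.0 0.2 [ 0.645  -0.0225  0.    ]
ratchet 452.3 207.5 0.95 [0.5102 0.2663 0.054 ]
ring_moving 462.2 198.3 0.49 [0.4852 0.2984 0.054 ]
ring_moving 412.8 317.2 0.3 [0.78   0.0998 0.054 ]
ring_fixed 469.5 210.8 0.58 [0.5268 0.3016 0.054 ]
clamp_seat 379.0 224.2 0.81 [0.5255 0.0913 0.045 ]
clamp_seat 522.3 277.1 0.63 [0.7175 0.3495 0.045 ]
pad_fixed 375.0 217.2 0.72 [0.5109 0.0847 0.054 ]
pad_moving 376.5 226.9 0.91 [0.5404 0.0816 0.054 ]
seal_square_mid 377.7 216.2 0.53 [0.5161 0.0892 0.062 ]
seal_square_mid 414.3 319.0 0.46 [0.789  0.0993 0.062 ]
seal_oblong_mid 339.7 285.9 0.86 [ 0.6596 -0.0219  0.017 ]
seal_oblong_mid 461.3 197.2 0.72 [0.4467 0.3166 0.017 ]
seal_round_mid 205.9 255.3 0.66 [ 0.5412 -0.3006  0.031 ]
tray 237.5 258.1 0.58 [ 0.535  -0.2355  0.    ]
nest_square_floor 235.4 256.9 0.8 [ 0.5423 -0.2384  0.014 ]
nest_square_floor 378.5 228.3 0.61 [0.5107 0.0955 0.014 ]
flux_bottle 323.3 256.1 0.89 [ 0.5608 -0.0425  0.    ]
flux_bottle 375.9 215.2 0.7 [0.456  0.1023 0
[... 1937 characters left out ...]
': array([-1.39627436e-01,  3.13231079e-01,  4.61176885e-02,  1.30361308e+00,
        2.48693076e-06,  1.43120363e+00]), 'dq': array([ 6.09847017e-04, -1.21776257e-04, -3.23927622e-05, -1.17704238e-03,
        1.41410260e-03,  2.42537724e-04]), 'tau': array([-6.82087029e-04, -4.80456269e+01,  2.98801464e+01,  5.48084518e-04,
       -2.21973532e-04, -4.90087501e-06]), 'ee_pos': array([ 5.75043754e-01, -3.07994587e-05,  2.31312731e-01]), 'tcp_rot': array([2.71448347e-05, 7.07119063e-01, 7.07094498e-01, 2.20127992e-05]), 'wrist_force': array([-0.35161252, -0.10571266, -0.19229407]), 'torque': array([ 0.01407724, -0.02346633,  0.01030144]), 'finger_force': 0.0, 'grip_width': 0.08560430527408124}
```

View pics/scene0.png

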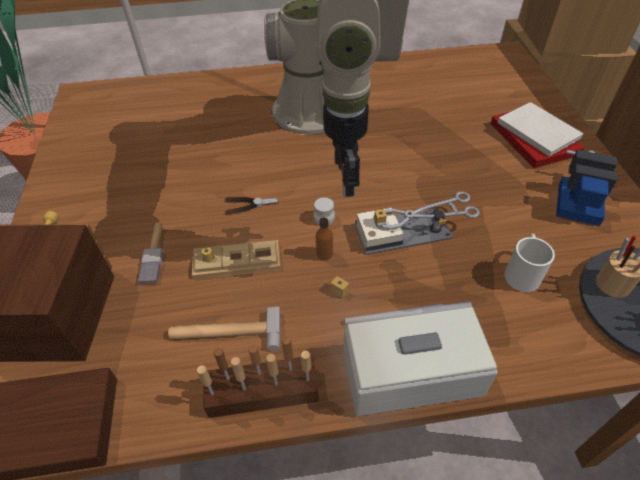

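View pics/side0.png

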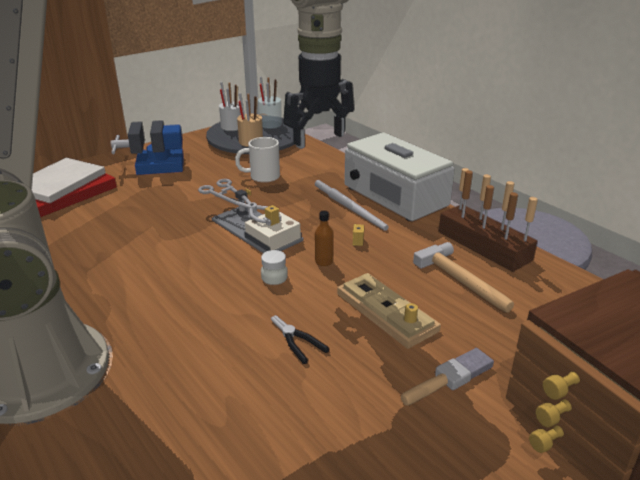

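Call:
send_rows(
  deltas="0 0.21 -0.06 0.04 0 0 0; 0 0.42 -0.12 0.08 0 0 0; 0 0.63 -0.18 0.12 0 0 0; 0 0.84 -0.24 0.16 0 0 0; 0 0.84 -0.24 0.16 0 0 0",
)

```text
clock: 3.28
ee_pos: [0.513, 0.2131, 0.1905]
tcp_rot: [-0.001, 0.705, 0.709, -0.001]
wrist_force: [0.8, -0.6, -0.1]
grip_width: 0.0852
finger_force: 0.0
```

```bash
python3 - <<'E'
from h import *
o=bot.observe(); print(o["clock"],o["ee_pos"],o["tcp_rot"])
c="wrist"; s=cam(c); save(s,"w1.png"); import pickle; pickle.dump(s,open("w1.pkl","wb"))
for n,z in dict(ratchet=.054,ring_moving=.054,ring_fixed=.054,clamp_seat=.045,pad_fixed=.054,pad_moving=.054,seal_square_mid=.062,station=0).items():
    for u,v,p in pp(n,c)[:1]: print(n,u,v,p,np.round(at_z(s,u,v,z),4))
a=cv2.imread("pics/w1.png")[:, :]; b=cv2.imread("pics/wrist0.png")
cv2.imwrite("pics/w1m.png",cv2.resize(np.hstack([a,b]),(1280,480))[:,:]) 
E
```

```text
3.275 [0.51304164 0.21309569 0.19050796] [-6.62124076e-04  7.05046456e-01  7.09160572e-01 -5.82653246e-04]
ratchet 305.7 166.8 0.74 [0.5067 0.2656 0.054 ]
ring_moving 270.7 119.7 0.66 [0.4801 0.3006 0.054 ]
ring_fixed 333.1 111.2 0.76 [0.5274 0.3069 0.054 ]
clamp_seat 317.9 348.9 0.75 [0.5184 0.0922 0.045 ]
pad_fixed 307.0 355.0 0.71 [0.508  0.0916 0.054 ]
pad_moving 333.4 347.5 0.57 [0.5327 0.1    0.054 ]
seal_square_mid 319.5 354.5 0.67 [0.5196 0.098  0.062 ]
station 317.2 266.1 0.76 [0.5175 0.1605 0.    ]
```

View pics/w1.png

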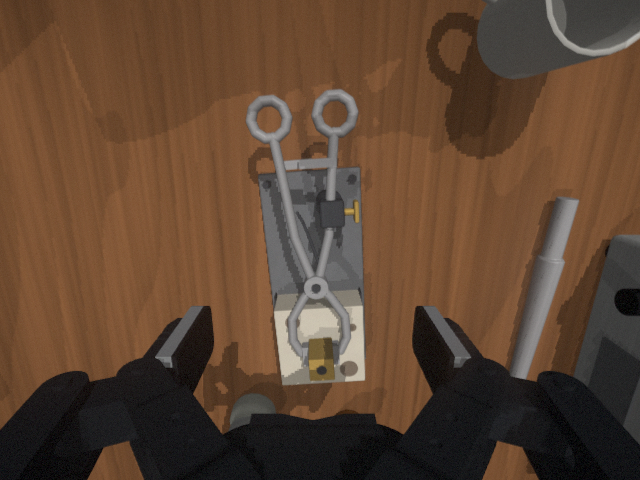

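View pics/wrist0.png

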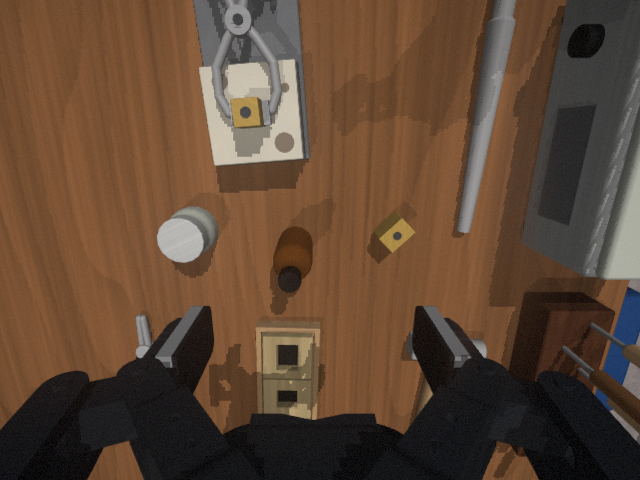

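```bash
python3 - <<'E'
from h import *
L=np.array([[0,105],[-24,140],[24,140],[0,-70],[-14,-70],[14,-70],[0,-70],[0,0]])/1e3
W=np.array([[.5067,.2656],[.4801,.3006],[.5274,.3069],[.5184,.0922],[.508,.0916],[.5327,.1],[.5196,.098],[.5175,.1605]])
lm=L.mean(0);wm=W.mean(0);H=(L-lm).T@(W-wm);a=np.arctan2(H[0,1]-H[1,0],H[0,0]+H[1,1])
Rm=np.array([[np.cos(a),-np.sin(a)],[np.sin(a),np.cos(a)]]);t=wm-Rm@lm
print(np.degrees(a),t); print(np.round((L@Rm.T+t-W)*1e3,1))
import pickle; s=pickle.load(open("w1.pkl","rb"))
for n,l,z in [("pivot",(0,0),.056),("rm",(-24,140),.054),("rf",(24,140),.054),("block",(17.5,64),.062),("sealtop",(0,-70),.079),("plate+",(-48,95),.008),("plate++",(48,95),.008),("brick",(42,-112),.045),("brick-",(-42,-112),.045)]:
    p=Rm@(np.array(l)/1e3)+t; print(n,np.round(p,4),np.round(proj(s,[*p,z]),1))
E
```

```text
4.527815268572966 [0.51483613 0.16384096]
[[-0.2  2.9]
 [-0.2  0.9]
 [ 0.3 -1.6]
 [ 2.   1.9]
 [-1.6  1.4]
 [ 1.6 -4.8]
 [ 0.8 -3.9]
 [-2.7  3.3]]
pivot [0.5148 0.1638] [314.9 285.8]
rm [0.4799 0.3015] [270.4 118.4]
rf [0.5277 0.3053] [333.4 113.5]
block [0.5272 0.229 ] [331.1 214.5]
sealtop [0.5204 0.0941] [320.7 370.2]
plate+ [0.4595 0.2548] [255.8 174. ]
plate++ [0.5552 0.2623] [359.3 166.3]
brick [0.5655 0.0555] [364.7 380.8]
brick- [0.4818 0.0489] [281.1 385.8]
```

Call:
send_rows(
  deltas="1 0.18 -0.09 0.2 0 0 0; 1 0.362 -0.18 0.4 0 0 0; 1 0.362 -0.18 0.4 0 0 0; 1 0.362 -0.18 0.46 0 0 0; 1 0.362 -0.18 0.5 0 0 0",
)

```text
clock: 4.35
ee_pos: [0.4713, 0.2998, 0.0663]
tcp_rot: [0.0, 0.708, 0.707, 0.001]
wrist_force: [0.1, -0.8, -0.2]
grip_width: 0.0002
finger_force: 0.0
```

```bash
python3 - <<'E'
from h import *
o=bot.observe(); print(o["clock"],o["ee_pos"],o["tcp_rot"],o["wrist_force"],o["grip_width"])
s=cam("wrist"); save(s,"w2.png",(120,0,520,330),1.6)
E
```

```text
4.35 [0.47128036 0.29984195 0.06632325] [4.65333131e-04 7.07539634e-01 7.06673301e-01 5.43097955e-04] [ 0.0582429  -0.80692721 -0.18299027] 0.0001588564708495845
```

View pics/w2.png

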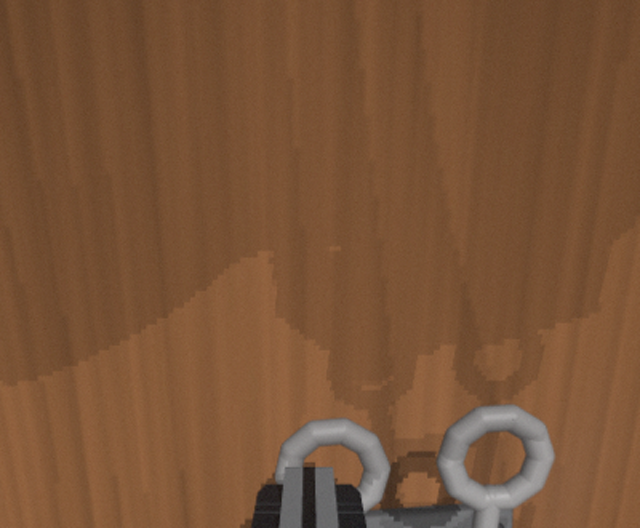

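Call:
send_rows(
  deltas="1 0 0 0.035 0 0 0; 1 0 0 0.05 0 0 0; 1 0 0 0.055 0 0 0; 1 0 0 0.055 0 0 0",
)

```text
clock: 4.9
ee_pos: [0.4704, 0.3002, 0.0529]
tcp_rot: [0.0, 0.707, 0.707, 0.0]
wrist_force: [1.0, -2.2, 2.7]
grip_width: 0.0003
finger_force: 1.8
```

Call:
send_rows(
  deltas="1 0 0 0.006 0 0 0; 1 0 0 0.012 0 0 0; 1 0 0 0.012 0 0 0",
)

```text
clock: 5.28
ee_pos: [0.4704, 0.3003, 0.0498]
tcp_rot: [0.0, 0.707, 0.707, 0.0]
wrist_force: [-1.1, -4.0, 4.9]
grip_width: -0.0003
finger_force: 3.1
```

```bash
python3 - <<'E'
from h import *
o=bot.observe(); print(o["clock"],o["ee_pos"],o["wrist_force"],o["torque"],o["finger_force"])
s=cam("wrist"); save(s,"w3.png",(200,200,520,440),2.5)
E
```

```text
5.275 [0.47039761 0.3002765  0.04977642] [-1.05701248 -4.01662744  4.90848571] [-0.86509036 -0.10044751 -0.00288969] 3.1042015323237138
```

View pics/w3.png

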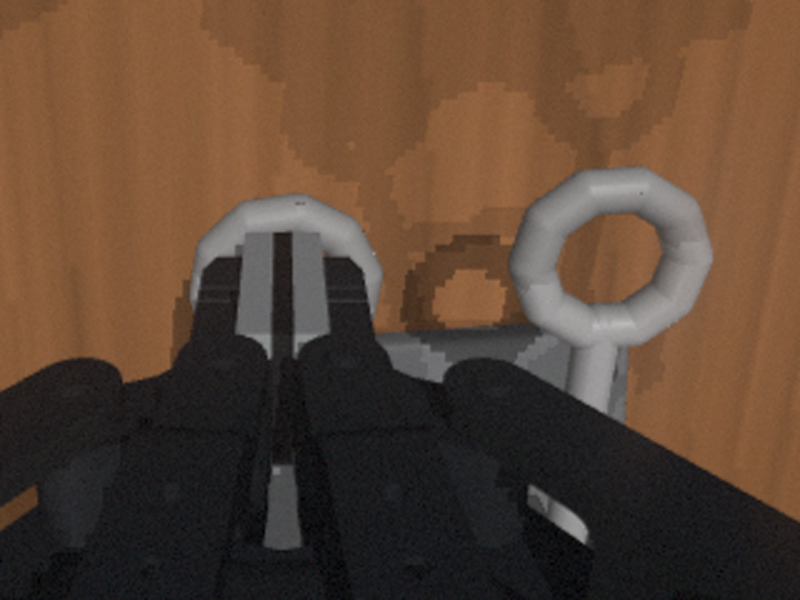

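Call:
send_rows(
  deltas="1 -0.006 -0.02 0.004 0 0 0; 1 -0.012 -0.04 0.004 0 0 0; 1 -0.022 -0.065 0.004 0 0 0; 1 -0.034 -0.095 0.004 0 0 0; 1 -0.034 -0.095 0.004 0 0 0",
)

```text
clock: 5.95
ee_pos: [0.4474, 0.291, 0.0492]
tcp_rot: [0.002, 0.707, 0.707, 0.0]
wrist_force: [3.3, -6.5, 4.8]
grip_width: -0.0
finger_force: 5.0
```

Call:
send_rows(
  deltas="1 -0.005 -0.01 -0.04 0 0 0; 1 -0.005 -0.01 -0.15 0 0 0; 1 -0.1 0.05 -0.4 0 0 0; 1 -0.3 0.1 -0.5 0 0 0; 0.4 -0.36 0.13 -0.5 0 0 0",
)

```text
clock: 6.58
ee_pos: [0.4807, 0.2013, 0.1761]
tcp_rot: [0.001, 0.708, 0.707, 0.003]
wrist_force: [0.8, 0.4, 0.7]
grip_width: 0.0173
finger_force: 0.0
```

```bash
python3 - <<'E'
from h import *
o=bot.observe(); print(o["clock"],o["ee_pos"],o["wrist_force"],o["torque"],o["grip_width"])
s=cam("wrist"); save(s,"w4.png")
for n,z in dict(ring_moving=.054,ring_fixed=.054,pad_moving=.054,pad_fixed=.054,seal_square_mid=.062).items(): 
    for u,v,p in pp(n,"wrist")[:1]: print(n,u,v,p,np.round(at_z(s,u,v,z),4))
E
```

```text
6.575 [0.48074607 0.20134194 0.17611027] [0.787125   0.36399614 0.65172149] [-0.03983     0.02799816  0.00663015] 0.01727903767524643
ring_moving 264.6 121.8 0.66 [0.4464 0.2874 0.054 ]
ring_fixed 375.6 95.4 0.74 [0.5258 0.305  0.054 ]
pad_moving 386.7 344.3 0.59 [0.5465 0.1014 0.054 ]
pad_fixed 345.7 354.6 0.76 [0.5104 0.0909 0.054 ]
```

View pics/w4.png

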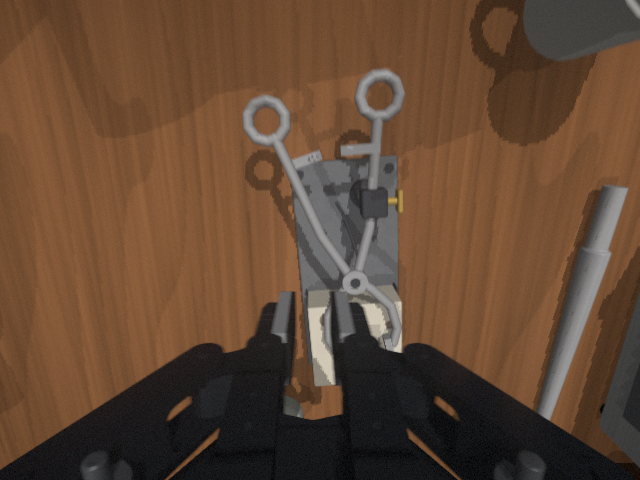

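Call:
send_rows(
  deltas="0.3 -0.216 0.083 0.1 0 0 -0.04; 0.4 -0.432 0.167 0.2 0 0 -0.075; 0.4 -0.432 0.167 0.294 0 0 -0.075; 0.4 -0.432 0.167 0.294 0 0 -0.075",
)

```text
clock: 7.38
ee_pos: [0.5181, 0.0943, 0.0974]
tcp_rot: [-0.002, 0.679, 0.734, -0.002]
wrist_force: [0.1, 0.4, 0.6]
grip_width: 0.0514
finger_force: 0.0
```

```bash
python3 - <<'E'
from h import *
o=bot.observe(); print(o["clock"],o["ee_pos"],o["tcp_rot"],o["wrist_force"],o["grip_width"])
for c in ["scene","side"]:
    s=cam(c); x,y=(378,216) if c=="scene" else (273,216); save(s,"v5%s.png"%c,(x-60,y-60,x+60,y+60),5)
a=cv2.imread("pics/v5scene.png");b=cv2.imread("pics/v5side.png"); cv2.imwrite("pics/v5.png",cv2.resize(np.hstack([a,b]),(800,400)))
E
```

```text
7.375 [0.51813719 0.0943413  0.09737553] [-0.00234283  0.67875397  0.73435944 -0.00194381] [0.06883953 0.37954952 0.5661145 ] 0.05142591492363315
```

View pics/v5.png

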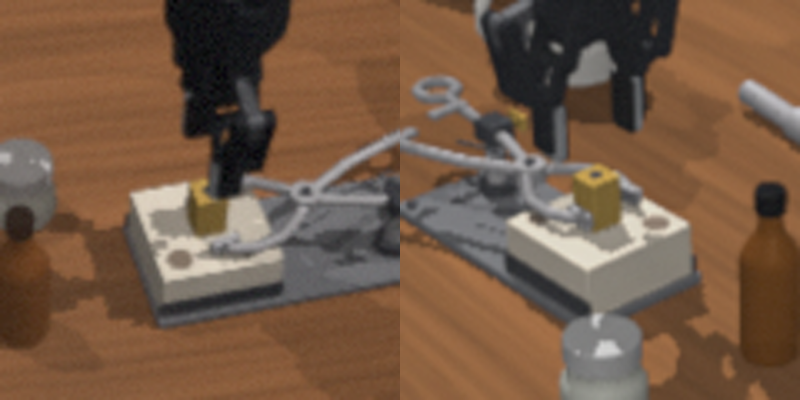

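Call:
send_rows(
  deltas="0.4 0 0 0.1 0 0 0; 0.4 0 0 0.15 0 0 0; 0.4 0 0 0.15 0 0 0",
)

```text
clock: 7.85
ee_pos: [0.5199, 0.0947, 0.0623]
tcp_rot: [-0.0, 0.678, 0.735, -0.0]
wrist_force: [-0.5, 0.5, -1.8]
grip_width: 0.0509
finger_force: 0.0
```

Call:
send_rows(
  deltas="0.7 0 0 0 0 0 0; 0.9 0 0 0 0 0 0; 1 0 0 0 0 0 0; 1 0 0 0 0 0 0; 1 0 0 0 0 0 0",
)

```text
clock: 8.48
ee_pos: [0.5215, 0.0941, 0.0637]
tcp_rot: [0.001, 0.679, 0.734, 0.001]
wrist_force: [-0.8, 0.8, 5.8]
grip_width: 0.0203
finger_force: 60.8
```

Call:
send_rows(
  deltas="1 0 0 -0.04 0 0 0; 1 0 0 -0.1 0 0 0; 1 0 0 -0.28 0 0 0; 1 0 0 -0.45 0 0 0; 1 0 0 -0.45 0 0 0",
)

```text
clock: 9.1
ee_pos: [0.5226, 0.094, 0.1795]
tcp_rot: [0.002, 0.679, 0.734, 0.002]
wrist_force: [0.3, 0.3, -1.8]
grip_width: 0.0204
finger_force: 60.2
```

Call:
send_rows(
  deltas="1 -0.22 -0.067 0 0 0 0; 1 -0.44 -0.134 0 0 0 0; 1 -0.66 -0.2 0 0 0 0; 1 -0.838 -0.268 0 0 0 0.075; 1 -0.838 -0.268 0 0 0 0.075",
)

```text
clock: 9.72
ee_pos: [0.4685, -0.1225, 0.1743]
tcp_rot: [-0.001, 0.709, 0.705, -0.001]
wrist_force: [0.9, 0.4, -0.3]
grip_width: 0.0205
finger_force: 60.1
```

```bash
python3 - <<'E'
from h import *
import pickle
o=bot.observe(); print(o["clock"],o["ee_pos"],o["tcp_rot"],o["wrist_force"],o["grip_width"])
s=cam("wrist"); save(s,"w6.png"); pickle.dump(s,open("w6.pkl","wb"))
for n,z in dict(nest_square_floor=.014,seal_round_mid=.031,tray=0,seal_oblong_mid=.017).items():
    for u,v,p in pp(n,"wrist")[:2]: print(n,u,v,p,np.round(at_z(s,u,v,z),4))
for u,v in [(0,0)]: pass
E
```

```text
9.725 [ 0.46848037 -0.12247972  0.17433106] [-8.52898360e-04  7.09078309e-01  7.05128968e-01 -6.01606713e-04] [ 0.93836307  0.42747703 -0.33000148] 0.020450477909782987
nest_square_floor 386.5 334.1 0.59 [ 0.5413 -0.2366  0.014 ]
seal_round_mid 388.5 334.2 0.43 [ 0.5391 -0.226   0.031 ]
seal_oblong_mid 553.5 101.2 0.95 [ 0.6622 -0.0209  0.017 ]
seal_oblong_mid 414.5 123.6 0.54 [ 0.5519 -0.0374  0.017 ]
```

View pics/w6.png

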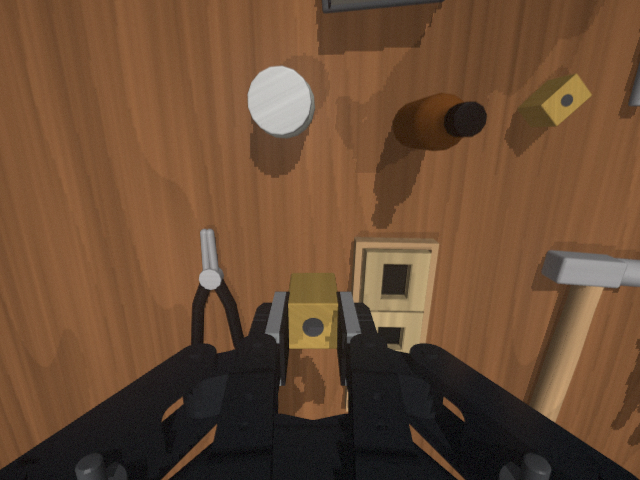

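```bash
python3 - <<'E'
from h import *
import pickle
s=pickle.load(open("w6.pkl","rb"))
print("hole",at_z(s,313,327,.191), "TCP img",proj(s,[.4685,-.1225,.1743]))
g=cv2.cvtColor(s["pixels"],cv2.COLOR_RGB2GRAY).astype(np.float32)
def rect(z,x0,x1,y0,y1,st=.0005):
    X,Y=np.meshgrid(np.arange(x0,x1,st),np.arange(y0,y1,st))
    P=np.stack([X,Y,np.full_like(X,z)],-1)-s["origin"]; C=P@s["rotation"]; f=foc(s)
    return cv2.remap(g,(s["cx"]+f*C[...,0]/C[...,2]).astype(np.float32),(s["cy"]+f*C[...,1]/C[...,2]).astype(np.float32),cv2.INTER_LINEAR)
x0,y0=.49,-.26
r=rect(.024,x0,.60,y0,-.13)
_,m=cv2.threshold(r.astype(np.uint8),60,255,cv2.THRESH_BINARY_INV)
cs,_=cv2.findContours(m,cv2.RETR_EXTERNAL,cv2.CHAIN_APPROX_NONE)
for c in cs:
    if cv2.contourArea(c)>400:
        (cx,cy),wh,a=cv2.minAreaRect(c); b=cv2.boundingRect(c); print("dark",x0+cx*.0005,y0+cy*.0005,np.array(wh)*.5,a,[round(x0+b[0]*.0005,4),round(y0+b[1]*.0005,4),b[2]*.5,b[3]*.5])
np.set_printoptions(linewidth=250)
for y in (-.165,-.18,-.23,-.238): print(y,r[int((y-y0)/.0005)][::4].astype(int))
for x in (.539,.545): print(x,r[:,int((x-x0)/.0005)][::4].astype(int))
E
```

```text
hole [ 0.46836247 -0.12125577  0.191     ] TCP img [313.34003475 310.05249627]
dark 0.5428467674255371 -0.1727182083129883 [29.34072685 21.87095451] 88.8982925415039 [0.532, -0.1875, 22.5, 30.0]
dark 0.54475 -0.2225 [ 75.  109.5] 90.0 [0.49, -0.26, 110.0, 75.5]
-0.165 [104 104 101  97 100 105  74  66 135 150 151  84  69 134 157 155 151 150 146 144 146  65  39  36  37  36  38  41  37  37  38  37  69  76 135 152 161 161 160 160 163 166 147 149 148 102 100 104 101  99  96  94  99 104 101]
-0.18 [101 105 102 100  95  83  72  66 148 150 141  90  67 151 156 155 152 151 148 146 144  51  37  38  38  38  38  38  38  38  38  33  62  85 135 149 160 162 160 162 164 164 148 149 149  98  98 105 100 100  97  94 102 103 101]
-0.23 [104  25  27  39  44  70 134 138 134 130  95  44  36  33  35  34  35  34  31  35  33  32  33  31  34  32  33  33  31  35  32  75  73 131 161 159 158 156 156 158 160 149 148 149 109  96  97 106 100  99  98  94 102 101  99]
-0.238 [101  31  27  36  34  46  86  42  31  33  32  32  31  32  34  31  32  31  31  35  29  32  30  31  34  28  26  31  27  27  25  66  88 144 159 160 158 158 155 159 160 149 148 149 105  93  98 103 102  99  98  93 100 104  98]
0.539 [ 32  29  29  28  31  32  30  33  32  29  29  33  30  32  34  33  34  32  31 104 173 176 173 174 174 175 175 133 120 143 151 154 154 154 115  99  79  38  37  38  38  38  37  39  40  39  36  39  40  37  38  54 143 149 148 149 149 117 100 128 148 148
 102 101  92]
0.545 [ 29  30  32  32  31  30  37  98 104  99  43  29  31  32  33  32  33  35  33 107 161 160 161 161 159 161 160 119 141 159 160 161 158 156 119 107  86  38  36  36  39  38  41  38  36  38  40  39  39  38  38  72 151 159 154 156 154 116 100 127 150 148
 103  99  86]
```

Call:
send_rows(
  deltas="1 -0.23 0.145 0 0 0 0.02; 1 -0.462 0.291 0.1 0 0 0.02; 1 -0.462 0.291 0.3 0 0 0.02; 1 -0.462 0.291 0.46 0 0 0.02; 1 -0.462 0.291 0.46 0 0 0.02",
)

```text
clock: 10.6
ee_pos: [0.5405, -0.2327, 0.0563]
tcp_rot: [-0.004, 0.714, 0.7, -0.001]
wrist_force: [-0.6, 1.3, -0.5]
grip_width: 0.0205
finger_force: 60.1
```

Call:
send_rows(
  deltas="1 0 0 0 0 0 0",
)

```text
clock: 10.72
ee_pos: [0.544, -0.235, 0.0614]
tcp_rot: [0.001, 0.714, 0.7, 0.0]
wrist_force: [-0.3, -0.4, -0.7]
grip_width: 0.0209
finger_force: 60.1
```

```bash
python3 - <<'E'
from h import *
o=bot.observe(); print(o["clock"],o["ee_pos"],o["tcp_rot"],o["wrist_force"])
s=cam("wrist")
g=cv2.cvtColor(s["pixels"],cv2.COLOR_RGB2HSV)
# seal top face hole / outline
r=outline_of("seal_square_mid","wrist")[:1]
for q in r: print(q["p"],[round(b*w,1) for b,w in zip(q["bbox"],(640,480,640,480))])
print(proj(s,[*o["ee_pos"][:2],o["ee_pos"][2]+.0153]))
for dx,dy in [(-11,11),(11,11),(11,-11),(-11,-11)]: print(proj(s,[o["ee_pos"][0]+dx/1e3,o["ee_pos"][1]+dy/1e3,o["ee_pos"][2]+.0153]))
# oblong nest mouth in rectified
gr=cv2.cvtColor(s["pixels"],cv2.COLOR_RGB2GRAY)
X,Y=np.meshgrid(np.arange(.50,.59,.002),np.arange(-.225,-.13,.002)); P=np.stack([X,Y,np.full_like(X,.024)],-1)-s["origin"]; C=P@s["rotation"]; f=foc(s)
m=cv2.remap(gr,(s["cx"]+f*C[...,0]/C[...,2]).astype(np.float32),(s["cy"]+f*C[...,1]/C[...,2]).astype(np.float32),cv2.INTER_LINEAR)
np.set_printoptions(linewidth=250)
print(m[25]);print(m[30]); print(m[:,20]);print(m[:,24])
E
```

```text
10.725 [ 0.54398349 -0.23499266  0.06144923] [6.66937421e-04 7.13853061e-01 7.00295163e-01 2.15954868e-04] [-0.26253373 -0.42203979 -0.72465596]
0.9 [283.6, 269.5, 339.4, 345.6]
[313.39311714 327.80982259]
[285.95211197 304.57449555]
[339.87574166 303.62321078]
[339.61386263 350.01191006]
[288.11991864 350.89186422]
[100  97  97  97 125 147 145  86 144 153 148 139 126 123 124 125  86  40  35  39  37  41  41  44  34  36  35  37  63 112 124 135 137 135 135 136 141  63 124 127 123  83  81  84  89]
[101  97  97  98  92 144 145 103 134 149 148 149 147 141 140 143  97  43  43  43  43  42  42  39  40  41  42  39  66 125 142 135 136 135 134 136 141  68 126 128 125  84  80  83  86]
[ 40  78 144 145 143 146 146 145 145 128 100 124 128 132 131 134 103  67  38  38  35  39  37  36  35  37  41  42  42  41  43  39  38  65 146 145 145 146 145  99 136 146 126  85  94  93  93  66]
[ 38  94 147 145 145 146 146 145 145 114 118 129 129 128 129 127 106  51  36  36  37  36  39  34  33  34  41  43  41  42  40  37  37  88 144 145 147 146 147  99 139 146 105  81  93  92  92  90]
```

Call:
send_rows(
  deltas="1 0 0 0 0 0 0; 1 -0.001 0 0.04 0 0 0; 1 -0.001 0 0.065 0 0 0; 1 -0.001 0 0.08 0 0 0; 1 -0.001 0 0.08 0 0 0",
)

```text
clock: 11.45
ee_pos: [0.5425, -0.2357, 0.0394]
tcp_rot: [-0.001, 0.715, 0.7, -0.0]
wrist_force: [-0.0, 0.9, -2.1]
grip_width: 0.0206
finger_force: 60.1
```

Call:
send_rows(
  deltas="1 0 0 0.012 0 0 0; 1 0 0 0.022 0 0 0; 1 0 0 0.028 0 0 0; 1 0 0 0.03 0 0 0; 1 0 0 0.03 0 0 0",
)

```text
clock: 12.08
ee_pos: [0.5429, -0.2359, 0.0328]
tcp_rot: [0.0, 0.714, 0.7, 0.0]
wrist_force: [-0.6, 0.9, 1.3]
grip_width: 0.0203
finger_force: 60.4
```

Call:
send_rows(
  deltas="1 0 0 0.005 0 0 0; 1 0 0 0.005 0 0 0",
)

```text
clock: 12.32
ee_pos: [0.543, -0.2359, 0.0327]
tcp_rot: [0.0, 0.714, 0.7, 0.0]
wrist_force: [-3.0, 2.1, 10.0]
grip_width: 0.0208
finger_force: 61.5
```

Call:
send_rows(
  deltas="0.9 0 0 0 0 0 0; 0.7 0 0 0 0 0 0; 0.55 0 0 0 0 0 0; 0.5 0 0 0 0 0 0",
)

```text
clock: 12.82
ee_pos: [0.5429, -0.2359, 0.0311]
tcp_rot: [-0.0, 0.714, 0.7, 0.0]
wrist_force: [-0.6, -0.4, -0.4]
grip_width: 0.0432
finger_force: 0.0
```

Call:
send_rows(
  deltas="0.5 0 0 -0.1 0 0 0; 0.5 0 0 -0.3 0 0 0; 0.3 0 0 -0.5 0 0 0; 0.3 0.2 0.1 -0.5 0 0 0; 0.3 0.36 0.2 -0.5 0 0 0",
)

```text
clock: 13.45
ee_pos: [0.5957, -0.1464, 0.1574]
tcp_rot: [0.001, 0.715, 0.699, 0.001]
wrist_force: [0.7, -0.1, -0.0]
grip_width: 0.0597
finger_force: 0.0
```

```bash
python3 - <<'E'
from h import *
import pickle
o=bot.observe(); print(o["clock"],o["ee_pos"],o["tcp_rot"],o["wrist_force"],o["grip_width"])
S={}
for c in ["wrist","side","scene"]:
    s=cam(c); S[c]=s
    for n in ["seal_square_mid","seal_oblong_mid"]:
        for u,v,p in pp(n,c)[:2]: print(c,n,u,v,p,np.round(at_z(s,u,v,.031 if "sq" in n else .017),4))
pickle.dump(S,open("S7.pkl","wb"))
for c in S: print(c,"expect sq",proj(S[c],[.543,-.2357,.031]))
save(S["wrist"],"w7.png")
s=S["wrist"]; hsv=cv2.cvtColor(s["pixels"],cv2.COLOR_RGB2HSV)
q=outline_of("seal_oblong_mid","wrist")
for a in q[:2]: print(a["p"],[round(b*w,1) for b,w in zip(a["bbox"],(640,480,640,480))],a["pixels"].sum(),cv2.minAreaRect(np.argwhere(a["pixels"])[:,::-1].astype(np.float32)))
E
```

```text
13.45 [ 0.59572149 -0.14641826  0.15743559] [9.16742829e-04 7.14963659e-01 6.99160823e-01 5.19218602e-04] [ 0.72756797 -0.05677068 -0.03174766] 0.05968011179027638
wrist seal_square_mid 255.4 332.0 0.79 [ 0.5429 -0.2357  0.031 ]
wrist seal_oblong_mid 396.5 65.2 0.77 [ 0.6605 -0.0221  0.017 ]
side seal_square_mid 388.3 298.5 0.69 [ 0.544  -0.2372  0.031 ]
side seal_oblong_mid 359.3 235.9 0.6 [ 0.6619 -0.0246  0.017 ]
side seal_oblong_mid 348.0 209.7 0.45 [0.7183 0.0793 0.017 ]
scene seal_square_mid 232.6 251.7 0.5 [ 0.5405 -0.2419  0.031 ]
scene seal_oblong_mid 338.7 284.8 0.59 [ 0.6565 -0.0235  0.017 ]
wrist expect sq [255.46877877 331.98002563]
side expect sq [387.30666899 298.32939953]
scene expect sq [235.46796334 252.20895693]
0.7 [372.8, 30.7, 428.2, 95.9] 1842 ((399.16888427734375, 64.08541870117188), (31.754976272583008, 61.44370651245117), 43.53120040893555)
```

Call:
send_rows(
  deltas="0.2 0.12 0.13 0.04 0 0 -0.02; 0.2 0.23 0.255 0.065 0 0 -0.02; 0.2 0.23 0.255 0.065 0 0 -0.02; 0.2 0.23 0.255 0.065 0 0 -0.02",
)

```text
clock: 14.45
ee_pos: [0.6592, -0.0914, 0.1398]
tcp_rot: [-0.0, 0.707, 0.707, -0.0]
wrist_force: [-1.2, 0.2, -0.2]
grip_width: 0.0683
finger_force: 0.0
```

```bash
python3 - <<'E'
from h import *
import pickle
o=bot.observe(); print(o["clock"],o["ee_pos"],o["tcp_rot"],o["grip_width"])
s=cam("wrist"); pickle.dump(s,open("w8.pkl","wb"))
q=outline_of("seal_oblong_mid","wrist")
for a in q[:2]: print(a["p"],[round(b*w,1) for b,w in zip(a["bbox"],(640,480,640,480))],a["pixels"].sum())
img=s["pixels"]; st=.0005; x0,y0=.625,-.06
X,Y=np.meshgrid(np.arange(x0,x0+.075,st),np.arange(y0,y0+.075,st)); P=np.stack([X,Y,np.full_like(X,.034)],-1)-s["origin"]; C=P@s["rotation"]; f=foc(s)
mx=(s["cx"]+f*C[...,0]/C[...,2]).astype(np.float32);my=(s["cy"]+f*C[...,1]/C[...,2]).astype(np.float32)
r=cv2.remap(img,mx,my,cv2.INTER_LINEAR); cv2.imwrite("pics/r8.png",r[::-1,:,::-1])
h=cv2.cvtColor(r,cv2.COLOR_RGB2HSV)
om=cv2.remap(q[0]["pixels"].astype(np.uint8),mx,my,cv2.INTER_NEAREST)
print("median V in mask",np.percentile(h[...,2][om>0],[5,25,50,75,95]),"hue",np.percentile(h[...,0][om>0],[5,50,95]),"outside",np.percentile(h[...,2][om==0],[5,50,95]),np.percentile(h[...,0][om==0],[5,50,95]))
for thr in (110,130,150):
    m=((h[...,2]>thr)&(om>0)).astype(np.uint8)
    cs,_=cv2.findContours(m,cv2.RETR_EXTERNAL,cv2.CHAIN_APPROX_NONE)
    if cs:
        c=max(cs,key=cv2.contourArea); (cx,cy),wh,a=cv2.minAreaRect(c); print(thr,x0+cx*st,y0+cy*st,np.array(wh)*.5,a,cv2.contourArea(c)*.25)
E
```

```text
14.45 [ 0.65916534 -0.09138245  0.13981778] [-2.71361151e-04  7.07281022e-01  7.06932349e-01 -3.69547505e-04] 0.06827611828558683
0.58 [290.6, 114.1, 343.1, 172.8] 1571
median V in mask [ 74. 165. 173. 176. 179.] hue [12. 20. 21.] outside [ 95. 136. 147.] [12. 13. 14.]
110 0.6609420051574707 -0.02183154296875 [32.89125824 22.67930603] 44.274776458740234 673.75
130 0.6610000038146973 -0.021249999999999998 [32.1733551  22.27386475] 45.0 661.875
150 0.6611250038146973 -0.021625 [31.1126976  20.85964775] 45.0 634.0
```

Call:
send_rows(
  deltas="0.4 0.07 0.004 0 0 0 0.17; 0.4 0.14 0.004 0 0 0 0.34; 0.4 0.21 0.004 0.08 0 0 0.5; 0.4 0.276 0.004 0.16 0 0 0.66; 0.4 0.276 0.004 0.24 0 0 0.758",
)

```text
clock: 15.18
ee_pos: [0.6603, -0.0216, 0.0803]
tcp_rot: [0.0, 0.926, 0.377, 0.0]
wrist_force: [0.0, -0.9, -0.3]
grip_width: 0.051
finger_force: 0.0
```

Call:
send_rows(
  deltas="0.4 0 0 0 0 0 0; 0.4 0 0 0 0 0 0",
)

```text
clock: 15.42
ee_pos: [0.661, -0.0226, 0.0812]
tcp_rot: [0.0, 0.925, 0.379, 0.001]
wrist_force: [0.1, -0.2, -0.0]
grip_width: 0.0512
finger_force: 0.0
```

```bash
python3 - <<'E'
from h import *
o=bot.observe(); q=o["tcp_rot"]; M=R.from_quat([q[1],q[2],q[3],q[0]]).as_matrix()
print(o["clock"],o["ee_pos"],np.degrees(np.arctan2(M[1,1],M[0,1])),o["grip_width"],o["joint_positions"])
s=cam("wrist")
a=outline_of("seal_oblong_mid","wrist")
for q in a[:1]:
    print(q["p"],[round(b*w,1) for b,w in zip(q["bbox"],(640,480,640,480))])
    v=cv2.cvtColor(s["pixels"],cv2.COLOR_RGB2HSV)
    m=((v[...,2]>110)&q["pixels"]).astype(np.uint8); print(cv2.minAreaRect(np.argwhere(m)[:,::-1].astype(np.float32)))
c=np.array([.661,-.0216,.034]);e=M[:,0];f=M[:,1]
for i,j in [(-1,-1),(-1,1),(1,1),(1,-1)]: print(proj(s,c+i*.016*e+j*.011*f))
E
```

```text
15.425 [ 0.66102724 -0.02264958  0.08120162] -45.447055674337136 0.05123286125823006 [-1.55471783e-01  5.52203020e-01  3.86882187e-02  1.05596975e+00
 -6.27299077e-05  2.20852486e+00]
0.68 [295.3, 226.4, 328.8, 293.4]
((312.0, 260.5), (65.0, 36.0), 90.0)
[293.38669003 294.41980591]
[329.84169051 294.42850094]
[330.70032852 243.88795782]
[292.47669522 243.87618907]
```

Call:
send_rows(
  deltas="0.4 0 0 0.12 0 0 0; 0.4 0 0 0.22 0 0 0; 0.4 0 0 0.242 0 0 0; 0.4 0 0 0.242 0 0 0",
)

```text
clock: 16.02
ee_pos: [0.6611, -0.022, 0.0202]
tcp_rot: [0.0, 0.925, 0.379, 0.0]
wrist_force: [1.1, 0.5, 0.5]
grip_width: 0.0516
finger_force: 0.0
```

Call:
send_rows(
  deltas="0.7 0 0 0 0 0 0; 0.9 0 0 0 0 0 0; 1 0 0 0 0 0 0; 1 0 0 0 0 0 0; 1 0 0 0 0 0 0",
)

```text
clock: 16.65
ee_pos: [0.6619, -0.0219, 0.0212]
tcp_rot: [0.001, 0.925, 0.379, 0.001]
wrist_force: [-1.0, 0.1, 6.0]
grip_width: 0.0202
finger_force: 60.7
```

```bash
python3 - <<'E'
from h import *
o=bot.observe(); q=o["tcp_rot"]; M=R.from_quat([q[1],q[2],q[3],q[0]]).as_matrix()
print(o["clock"],o["ee_pos"],np.degrees(np.arctan2(M[1,1],M[0,1])),o["grip_width"],o["wrist_force"])
E
```

```text
16.65 [ 0.66193496 -0.02189792  0.02124612] -45.472495114303776 0.02023645533793741 [-0.98555973  0.14701292  5.95029745]
```

Call:
send_rows(
  deltas="1 0 0 -0.06 0 0 0; 1 0 0 -0.25 0 0 0; 1 0 0 -0.48 0 0 -0.1; 1 -0.02 -0.2 -0.62 0 0 -0.27; 1 -0.04 -0.4 -0.62 0 0 -0.44",
)

```text
clock: 17.27
ee_pos: [0.585, 0.0427, 0.1788]
tcp_rot: [0.002, 0.813, 0.582, 0.003]
wrist_force: [0.5, -0.1, -3.2]
grip_width: 0.0205
finger_force: 60.0
```

```bash
python3 - <<'E'
from h import *
o=bot.observe(); q=o["tcp_rot"]; M=R.from_quat([q[1],q[2],q[3],q[0]]).as_matrix()
print(o["clock"],o["ee_pos"],np.degrees(np.arctan2(M[1,1],M[0,1])),o["grip_width"],o["wrist_force"])
# commanded pose
p=np.array([.661,-.0216,.0195]); a=np.radians(-45.5); tx=np.array([-np.sin(a),np.cos(a),0]); ty=np.array([np.cos(a),np.sin(a),0])
c=p+.25*(-.04*tx-.4*ty)+[0,0,.155]; a2=a+np.radians(.44*60); print("cmd",c,np.degrees(a2))
tx=np.array([-np.sin(a2),np.cos(a2),0]); ty=np.array([np.cos(a2),np.sin(a2),0]); d=np.array([.5233,.0943,c[2]])-c
print("shares",d@tx/.25,d@ty/.25,"turn",-(4.5-np.degrees(a2))/60)
E
```

```text
17.275 [0.5849966  0.04270854 0.17878736] -18.806346802804963 0.02054145697667646 [ 0.47558833 -0.09921883 -3.17499087]
cmd [0.58377657 0.04271595 0.1745    ] -19.1
shares 0.11582109565414636 -0.2961059675199183 turn -0.39333333333333337
```

Call:
send_rows(
  deltas="1 0.058 -0.148 0 0 0 -0.14; 1 0.116 -0.296 0 0 0 -0.28; 1 0.116 -0.296 0 0 0 -0.393; 1 0.116 -0.296 0.2 0 0 -0.393; 1 0.116 -0.296 0.31 0 0 -0.393",
)

```text
clock: 17.9
ee_pos: [0.5217, 0.0942, 0.0958]
tcp_rot: [-0.001, 0.679, 0.735, -0.001]
wrist_force: [0.2, -0.4, -1.7]
grip_width: 0.0201
finger_force: 60.0
```

Call:
send_rows(
  deltas="1 0 0 0 0 0 0; 1 0 0 0 0 0 0",
)

```text
clock: 18.15
ee_pos: [0.5238, 0.0941, 0.0984]
tcp_rot: [0.001, 0.679, 0.734, 0.0]
wrist_force: [0.2, 0.6, -2.3]
grip_width: 0.0205
finger_force: 60.0
```

```bash
python3 - <<'E'
from h import *
o=bot.observe(); q=o["tcp_rot"]; M=R.from_quat([q[1],q[2],q[3],q[0]]).as_matrix()
print(o["clock"],o["ee_pos"],np.degrees(np.arctan2(M[1,1],M[0,1])),o["grip_width"],o["wrist_force"])
s=cam("wrist")
for n,z in dict(pad_fixed=.054,pad_moving=.054,ring_fixed=.054,ring_moving=.054).items():
    for u,v,p in pp(n,"wrist")[:1]: print(n,u,v,p,np.round(at_z(s,u,v,z),4))
q=outline_of("seal_oblong_mid","wrist")[0]; print(q["p"],[round(b*w,1) for b,w in zip(q["bbox"],(640,480,640,480))])
c=o["ee_pos"]+np.array([0,0,.0128]);e=M[:,0];f=M[:,1]
for i,j in [(-1,-1),(-1,1),(1,1),(1,-1)]: print(proj(s,c+i*.016*e+j*.011*f))
np.save("w9.npy",s["pixels"])
E
```

```text
18.15 [0.5237745  0.09409512 0.09837601] 4.498016665454011 0.020474670886968686 [ 0.20292661  0.62835961 -2.30006313]
pad_fixed 284.6 271.2 0.73 [0.5072 0.094  0.054 ]
pad_moving 353.5 263.2 0.81 [0.5466 0.102  0.054 ]
ring_moving 351.5 265.3 0.3 [0.5456 0.1007 0.054 ]
0.63 [225.0, 2.4, 393.7, 326.7]
[288.25007779 356.93967239]
[338.4289741  356.94843939]
[340.21848895 290.35044251]
[286.62275146 290.33659659]
```

Call:
send_rows(
  deltas="1 0 0.002 0.05 0 0 0; 1 0 0.002 0.09 0 0 0; 1 0 0.002 0.11 0 0 0; 1 0 0.002 0.116 0 0 0; 1 0 0.002 0.116 0 0 0",
)

```text
clock: 19.08
ee_pos: [0.5236, 0.0941, 0.068]
tcp_rot: [-0.0, 0.679, 0.734, -0.0]
wrist_force: [0.0, -0.0, -2.1]
grip_width: 0.0204
finger_force: 60.1
```

Call:
send_rows(
  deltas="1 0 0 0.004 0 0 0; 1 0 0 0.008 0 0 0; 1 0 0 0.01 0 0 0; 1 0 0 0.01 0 0 0",
)

```text
clock: 19.58
ee_pos: [0.5238, 0.0941, 0.0662]
tcp_rot: [0.0, 0.679, 0.734, 0.0]
wrist_force: [-1.8, -0.2, 4.3]
grip_width: 0.0204
finger_force: 60.8
```

Call:
send_rows(
  deltas="0.9 0 0 0 0 0 0; 0.75 0 0 0 0 0 0; 0.6 0 0 0 0 0 0; 0.5 0 0 0 0 0 0; 0.5 0 0 0 0 0 0",
)

```text
clock: 20.2
ee_pos: [0.5235, 0.0941, 0.0653]
tcp_rot: [-0.0, 0.679, 0.734, -0.0]
wrist_force: [0.8, 0.1, 0.9]
grip_width: 0.0423
finger_force: 0.0
```

Call:
send_rows(
  deltas="0.5 0 0 -0.06 0 0 0; 0.5 0 0 -0.2 0 0 0; 0.7 0.15 -0.1 -0.35 0 0 0; 1 0.37 -0.2 -0.35 0 0 0; 1 0.55 -0.32 -0.35 0 0 0",
)

```text
clock: 20.82
ee_pos: [0.4332, 0.2265, 0.155]
tcp_rot: [0.001, 0.679, 0.734, 0.002]
wrist_force: [-1.4, 0.2, -0.1]
grip_width: -0.0003
finger_force: 0.0
```

```bash
python3 - <<'E'
from h import *
o=bot.observe(); q=o["tcp_rot"]; M=R.from_quat([q[1],q[2],q[3],q[0]]).as_matrix()
print(o["clock"],o["ee_pos"],np.degrees(np.arctan2(M[1,1],M[0,1])),o["grip_width"],o["wrist_force"])
for c in ["wrist","side","scene"]:
    s=cam(c)
    for n,z in dict(pad_fixed=.054,seal_oblong_mid=.062,ring_moving=.054,ring_fixed=.054).items():
        for u,v,p in pp(n,c)[:1]: print(c,n,u,v,p,np.round(at_z(s,u,v,z),4))
    print("expect",proj(s,[.5238,.0941,.062]))
# cmd pose
p=np.array([.5238,.0943,.0655]); a=np.radians(4.5); tx=np.array([-np.sin(a),np.cos(a),0]); ty=np.array([np.cos(a),np.sin(a),0])
c=p+.25*(.55*tx-.32*ty)+[0,0,.0875]; print("cmd",c)
E
```

```text
20.825 [0.43324272 0.22654702 0.155032  ] 4.466793011986507 -0.00032249635604347625 [-1.41656508  0.1579542  -0.11549774]
wrist seal_oblong_mid 409.4 402.5 0.7 [0.5248 0.0964 0.062 ]
wrist ring_moving 338.8 159.5 0.96 [0.4465 0.2885 0.054 ]
wrist ring_fixed 460.6 143.5 0.8 [0.5278 0.3055 0.054 ]
expect [407.82582871 404.69895257]
side pad_fixed 271.3 222.0 0.56 [0.513  0.0858 0.054 ]
side seal_oblong_mid 272.1 214.9 0.86 [0.5236 0.0979 0.062 ]
side ring_moving 195.2 197.5 0.54 [0.4411 0.2835 0.054 ]
side ring_fixed 222.1 182.2 0.83 [0.5283 0.3143 0.054 ]
expect [273.19036133 215.56786742]
scene pad_fixed 373.8 215.8 0.93 [0.5062 0.0829 0.054 ]
scene seal_oblong_mid 380.7 217.0 0.73 [0.5196 0.0953 0.062 ]
scene ring_moving 454.6 187.8 0.78 [0.4482 0.2922 0.054 ]
scene ring_fixed 472.0 208.7 0.82 [0.5213 0.3094 0.054 ]
expect [380.57466933 218.41458335]
cmd [0.43325849 0.22509941 0.153     ]
```

Call:
send_rows(
  deltas="1 0.125 -0.055 0 0 0 0; 1 0.25 -0.11 0 0 0 0; 1 0.25 -0.11 0.15 0 0 0; 1 0.25 -0.11 0.35 0 0 0; 1 0.25 -0.11 0.452 0 0 0",
)

```text
clock: 22.2
ee_pos: [0.3992, 0.2845, 0.0377]
tcp_rot: [-0.001, 0.679, 0.734, -0.001]
wrist_force: [-1.2, -1.5, 0.3]
grip_width: -0.0
finger_force: 0.0
```

Call:
send_rows(
  deltas="1 0 0 0 0 0 0; 1 0 0 0 0 0 0; 1 0 0.02 0 0 0 0; 1 0 0.036 0 0 0 0; 1 0 0.036 0 0 0 0",
)

```text
clock: 22.82
ee_pos: [0.4107, 0.286, 0.0407]
tcp_rot: [0.0, 0.679, 0.734, 0.001]
wrist_force: [0.0, -0.7, 1.4]
grip_width: 0.0002
finger_force: 0.0
```

Call:
send_rows(
  deltas="1 0.004 0.024 0 0 0 0; 1 0.01 0.048 0 0 0 0; 1 0.016 0.07 0 0 0 0; 1 0.022 0.09 0 0 0 0; 1 0.028 0.108 0 0 0 0",
)

```text
clock: 23.45
ee_pos: [0.4362, 0.295, 0.0399]
tcp_rot: [-0.0, 0.679, 0.734, -0.0]
wrist_force: [-1.7, 0.9, 0.9]
grip_width: -0.0003
finger_force: 0.5
```

```bash
python3 - <<'E'
from h import *
o=bot.observe(); print(o["clock"],o["ee_pos"],o["wrist_force"],o["torque"])
a=np.radians(4.53); print("local",np.array([[np.cos(a),np.sin(a)],[-np.sin(a),np.cos(a)]])@(o["ee_pos"][:2]-[.5148,.1638]))
for c in ["wrist","scene"]:
    s=cam(c)
    for n in ["ring_moving","ring_fixed"]:
        for u,v,p in pp(n,c)[:1]: print(c,n,u,v,p,np.round(at_z(s,u,v,.054),4))
E
```

```text
23.45 [0.43623393 0.29503943 0.03993046] [-1.71160358  0.92947026  0.942502  ] [0.17563918 0.24518438 0.0437013 ]
local [-0.06795521  0.13703468]
wrist ring_fixed 535.5 319.8 0.74 [0.5286 0.3055 0.054 ]
scene ring_moving 461.2 195.9 0.63 [0.4772 0.2987 0.054 ]
scene ring_fixed 472.1 209.7 0.94 [0.5244 0.3086 0.054 ]
```

Call:
send_rows(
  deltas="1 0.002 0.01 0 0 0 0; 1 0.003 0.018 0 0 0 0; 1 0.003 0.018 0 0 0 0",
)

```text
clock: 24.12
ee_pos: [0.4405, 0.2961, 0.04]
tcp_rot: [-0.0, 0.679, 0.734, 0.0]
wrist_force: [-1.4, 1.8, -0.0]
grip_width: -0.0004
finger_force: 0.7
```

Call:
send_rows(
  deltas="1 0.002 0.01 0 0 0 0; 1 0.003 0.018 0 0 0 0; 1 0.003 0.018 0 0 0 0",
)

```text
clock: 24.5
ee_pos: [0.4439, 0.2971, 0.0396]
tcp_rot: [-0.001, 0.679, 0.734, -0.001]
wrist_force: [-5.0, 1.3, -0.0]
grip_width: -0.0
finger_force: 2.2
```

Call:
send_rows(
  deltas="1 0.001 0.006 0 0 0 0; 1 0.002 0.012 0 0 0 0; 1 0.002 0.012 0 0 0 0",
)

```text
clock: 24.88
ee_pos: [0.4466, 0.2975, 0.0395]
tcp_rot: [-0.001, 0.679, 0.734, -0.001]
wrist_force: [-5.4, 0.9, -1.5]
grip_width: 0.0001
finger_force: 2.6
```

Call:
send_rows(
  deltas="1 0.001 0.006 0 0 0 0; 1 0.001 0.01 0 0 0 0; 1 0.001 0.01 0 0 0 0",
)

```text
clock: 25.25
ee_pos: [0.4476, 0.2978, 0.0389]
tcp_rot: [-0.002, 0.679, 0.735, -0.002]
wrist_force: [-7.2, 2.1, -1.6]
grip_width: 0.0
finger_force: 3.9
```

Call:
send_rows(
  deltas="1 0.001 0.006 0 0 0 0; 1 0.001 0.01 0 0 0 0; 1 0.001 0.01 0 0 0 0",
)

```text
clock: 25.62
ee_pos: [0.4486, 0.2981, 0.0385]
tcp_rot: [-0.002, 0.678, 0.735, -0.003]
wrist_force: [-10.7, 2.1, -2.0]
grip_width: -0.0001
finger_force: 5.1
```

Call:
send_rows(
  deltas="1 0 0.006 0 0 0 0; 1 0 0.01 0 0 0 0; 1 0 0.01 0 0 0 0",
)

```text
clock: 26.0
ee_pos: [0.4511, 0.2982, 0.0384]
tcp_rot: [-0.002, 0.678, 0.735, -0.003]
wrist_force: [-10.7, 1.6, -2.7]
grip_width: -0.0002
finger_force: 5.0
```

```bash
python3 - <<'E'
from h import *
o=bot.observe(); print(o["clock"],o["ee_pos"],o["wrist_force"],o["torque"])
a=np.radians(4.53); print("local",np.array([[np.cos(a),np.sin(a)],[-np.sin(a),np.cos(a)]])@(o["ee_pos"][:2]-[.5148,.1638]))
for c in ["side","scene"]:
    s=cam(c)
    for n in ["ring_moving","ring_fixed"]:
        for u,v,p in pp(n,c)[:1]: print(c,n,u,v,p,np.round(at_z(s,u,v,.054),4))
E
```

```text
26.0 [0.45113154 0.2981701  0.03839539] [-10.73226941   1.55908101  -2.67239179] [0.39099244 1.94287843 0.01659206]
local [-0.05285687  0.13897894]
side ring_moving 204.9 192.5 0.77 [0.4703 0.292  0.054 ]
side ring_fixed 223.1 180.7 0.88 [0.5342 0.3199 0.054 ]
scene ring_moving 464.7 199.6 0.71 [0.4903 0.3027 0.054 ]
scene ring_fixed 471.6 213.7 0.9 [0.5363 0.3032 0.054 ]
```

Call:
send_rows(
  deltas="1 0 0.004 0 0 0 0; 1 0 0.004 0 0 0 0",
)

```text
clock: 26.55
ee_pos: [0.4514, 0.2983, 0.0382]
tcp_rot: [-0.003, 0.678, 0.735, -0.004]
wrist_force: [-11.7, 2.7, -1.8]
grip_width: 0.0001
finger_force: 5.7
```

Call:
send_rows(
  deltas="1 0 -0.012 0 0 0 0; 1 0 -0.024 0 0 0 0; 1 0 -0.036 0 0 0 0; 1 0 -0.05 0 0 0 0; 1 0 -0.06 0 0 0 0",
)

```text
clock: 27.18
ee_pos: [0.4421, 0.298, 0.0406]
tcp_rot: [0.001, 0.679, 0.734, 0.001]
wrist_force: [-0.6, -0.0, 0.2]
grip_width: 0.0002
finger_force: 0.0
```

Call:
send_rows(
  deltas="1 0 -0.06 0 0 0 0; 1 0 -0.12 0 0 0 0; 1 0 -0.12 -0.2 0 0 0; 1 -0.15 -0.12 -0.4 0 0 0; 1 -0.3 -0.12 -0.5 0 0 0",
)

```text
clock: 27.8
ee_pos: [0.4173, 0.2206, 0.1677]
tcp_rot: [0.001, 0.678, 0.735, 0.002]
wrist_force: [0.8, 0.2, -0.7]
grip_width: -0.0003
finger_force: 0.0
```

```bash
python3 - <<'E'
from h import *
o=bot.observe(); print(o["clock"],o["ee_pos"],o["wrist_force"])
T={}
for c in ["wrist","side","scene"]:
    s=cam(c); T[c]=s
    for n,z in dict(ring_moving=.054,ring_fixed=.054,pad_moving=.054,pad_fixed=.054,seal_oblong_mid=.062,seal_square_mid=.031).items():
        for u,v,p in pp(n,c)[:1]: print(c,n,u,v,p,np.round(at_z(s,u,v,z),4))
w=cv2.resize(T["wrist"]["pixels"],(533,400)); 
b=cv2.resize(T["side"]["pixels"][155:275,180:300],(267,267))
d=cv2.resize(T["side"]["pixels"][255:345,325:445],(267,133))
cv2.imwrite("pics/fin.png",np.hstack([w,np.vstack([b,d])])[...,::-1])
E
```

```text
27.8 [0.41730198 0.22062836 0.16768538] [ 0.84229665  0.21052971 -0.73324146]
wrist ring_moving 409.5 135.0 0.76 [0.4796 0.3027 0.054 ]
wrist ring_fixed 476.2 133.3 0.89 [0.5265 0.3076 0.054 ]
wrist pad_fixed 619.6 344.7 0.55 [0.6884 0.1469 0.054 ]
wrist seal_oblong_mid 407.0 136.2 0.54 [0.4758 0.3016 0.062 ]
wrist seal_square_mid 620.3 343.6 0.19 [0.7136 0.1346 0.031 ]
side ring_moving 203.9 192.6 0.71 [0.4683 0.2929 0.054 ]
side ring_fixed 221.8 183.5 0.56 [0.5242 0.3087 0.054 ]
side pad_fixed 270.8 220.5 0.82 [0.5157 0.0917 0.054 ]
side seal_oblong_mid 270.8 216.7 0.68 [0.5171 0.0932 0.062 ]
side seal_square_mid 388.5 299.6 0.66 [ 0.5421 -0.2397  0.031 ]
scene ring_moving 462.1 196.0 0.83 [0.4779 0.3007 0.054 ]
scene ring_fixed 469.4 209.4 0.78 [0.5225 0.3028 0.054 ]
scene pad_moving 377.5 225.6 0.8 [0.5369 0.0847 0.054 ]
scene pad_fixed 373.7 217.8 0.86 [0.5122 0.0814 0.054 ]
scene seal_oblong_mid 376.9 216.4 0.77 [0.5164 0.0873 0.062 ]
scene seal_square_mid 232.0 254.4 0.44 [ 0.548  -0.2435  0.031 ]
```

View pics/fin.png

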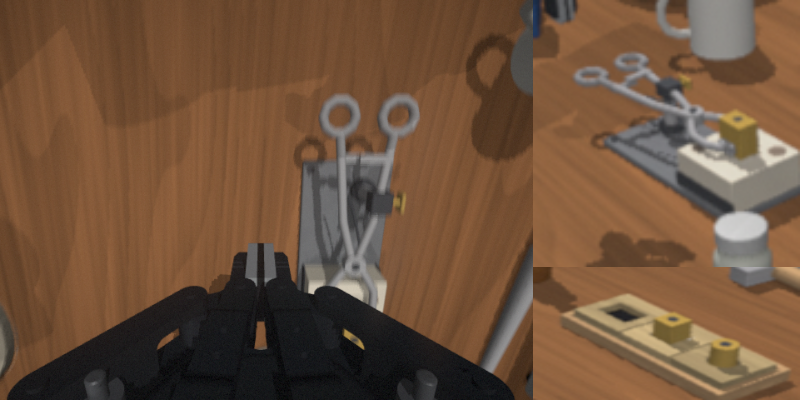

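The picture shows the rings 47 mm apart, so the ratchet holds on its middle tooth. The oblong seal stands upright between the pads, the square seal is home in the middle nest, and the round seal is in place.

```bash
python3 -c "
from cell import hand_in
print(hand_in())"
```

```text
the job is handed in; nothing more can be done
None
```

The job is handed in at about 28 s of the 69 s allowed: the square seal stands home in its nest, the oblong seal is held upright in the clamp on the middle ratchet tooth, and nothing else was moved.

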